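# Clip the shank tube into the hand tray and hold the tray up level

### The arm

A 6-joint arm with a two-finger parallel gripper is mounted at the origin on the work surface. World frame = base frame: x ahead of the robot, y to its left, z up, the work surface at z = 0. Lengths are in m, angles in degrees, forces in N, time in s.
With the tool pointing down it reaches from about 0.25 to 0.725 m from the base axis. Payload 9.7 kg.
Tool frame: the origin (TCP) lies at the very end of the fingers, on their centre line; the grasp point (between the pads) lies tcp_to_grasp behind it (tcp_to_grasp is the distance from the TCP to the grasp point, in m); z points along the fingers, y is the direction in which the jaws open and shut (so a half turn about z gives the same grasp; the last joint's range is limited). The gripper opens to 85 mm and grips with 20 to 120 N. Pads are 22 mm wide; open, the fingers measure 114 mm over their backs; the gripper's body (76 mm by 85 mm) begins 54 mm behind the grasp point. The pads swing forward as they close: fully open they stand 13 mm farther back than shut.
Start: joints at [74.083, 4.979, 10.078, 95.1, 0, 90], TCP at [0.151, 0.529, 0.231] pointing down, gripper open.
Joint ranges: [-179.16, 179.16], [-48.56, 103.87], [-65.8, 70.77], [-126.05, 130.52], [-82.76, 87.17], [-180, 180]. Speed limits (degrees/s): [127.2, 127.2, 147.25, 180, 180, 180].

### API

Orientations are given as [roll, pitch, yaw] about the fixed x, y, z axes, in that order (R = Rz(yaw) Ry(pitch) Rx(roll)).
In Python, from workcell import * gives the robot as it stands. The module is installed in compiled form; this text tells all that it offers.
- The arm moves only by the shell command python3 -m pendant 'ROWS' [FORCE]. ROWS is JSON, a list of rows, each a list of 3 entries, a list of its own where there are three numbers: the opening in per cent of the stroke, from 0 (shut) to 100 (fully open), then the shift along the world's x, y, z in mm, then the turn, a rotation vector about the world's x, y, z in degrees. A call has 1 to 20 rows; each row is the pose to reach, as a shift and turn from the pose measured when the call began; what a row does not reach only later rows make up. A row lasts 1/8 s, in which the tool goes at most 62.5 mm and 10.7 degrees, less where a joint would pass 70% of its speed; a pose out of reach is approached as far as the arm can. A call with a gripper value outside its range is refused whole. The fingers move at their own pace and stop on an object; FORCE is the grip in N (left out, the last holds). Time passes only in rows, so rows that repeat a pose let the fingers close. It gives the time, the measured TCP pose, the force and the opening at its end, in the units of the state.
- get_obs(): the state, without advancing time (a new reading comes with each control period).
- camera(name): name is "scene" or "side" or "wrist"; returns a dict with "img" (400x640x3 uint8, red, green, blue), "fx", "fy", "cx", "cy" (pixels), "cam_to_world" (4x4, takes a point from camera to world coordinates); the wrist camera has in their place "T_tool_cam" (4x4, takes a point from camera to tool coordinates, whose origin is the TCP and whose axes are the flange's). Camera axes: x right, y down, z forward; pixel columns grow to the right and rows downward; lengths in m; the calibration is good to about 2 mm. A picture is of the moment at which its call begins: read the wrist's pose just before it. There is no depth.
- job_done(): hands the job in, once; it reports no verdict.
Trained networks look in a picture, given as the dict that the camera call returned (one of the last four; its "shot" number tells which), for a name from the list of things; names that differ only in an ending like _2 or _b are one class to them, and where a whole thing is asked for, a point or a joint stands for the part that bears it (a point fixed in the world has none). Each returns a list of dicts, best first, with "confidence" (0 to 1); they miss things now and then, are a little off and sometimes report something else, mostly with a low value. They report only what shows in the picture. A call takes as long as a camera call. They do not tell look-alikes from the thing itself.
- regions_of(picture, label): "region" (400x640 bool, what is visible of it).
- pinpoint(picture, label): "position" ([x, y, z] in m, in world coordinates, good to about 4 mm: a listed point, or the origin of a listed thing).
The state is a dict: "time": time; "q": joint angles; "qd": joint speeds; "joint_efforts": joint torques, N m; "ee_pos": TCP position; "tcp_rot": TCP orientation; "wrist_force": force on the tool from outside, world axes, zero at the start; "torque": the same for the moment, N m; "opening": finger opening in m.
Only numpy, scipy, OpenCV 4.12 (cv2) and the standard library are available. Lean on these libraries where they do the work, as an engineer would, in place of code of your own. Each camera call takes 0.05 s, during which the arm holds its last target. There are 200 camera calls.

### The job

Take the aluminium shank tube from the wooden rest and press it down into the clip on the blue hand tray, about centred endwise, until it is fully home and the red sprung jaw has snapped back over it. Then let go of the tube, lift the tray by its wooden handle straight up about 10 cm clear of the bench and keep it level and steady in the air for a couple of seconds, with the tube still in its clip: the job finishes while you are still holding the tray up. Never tip the tray, and leave the jar, the glue bottle and the pot alone.

Things in the scene. Friction and masses are not known exactly. Their poses are not given: they have to be found in the camera images.
- tube_center (a point): Centre of the loose aluminium tube (a prosthetic shank tube): a plain round bar-like tube 30 mm in diameter, 200 mm long, about 0.09 kg. Its own x axis runs along the tube. At the start it lies level in the rest, its axis 55 mm above the bench.
- rest: Fixed wooden rest: base 170 x 70 x 12 mm, two V saddles 20 mm thick, 65 mm either side of its middle, 60 mm high. The tube lies in them along the rest's x axis and lifts straight up; 110 mm of tube between the saddles are free. Origin: centre of the underside, on the bench.
- tray: Loose blue hand tray, about 0.65 kg. Base 200 mm (x) by 220 mm (y -135 to +85 mm), 8 mm thick. Origin: on the underside, below the handle; z up. Handle bar along x above the origin, tube clip along x at y = -95 mm, open grey compartment with two fixed steel clamps at y = +24 to +80 mm, up to 36 mm high. Loaded, it balances within about 10 mm of the handle.
- handle (a point): Centre of the handle bar: wood, 16 mm wide (tray y), 20 mm high, 160 mm long (tray x), 76 mm above the tray's underside, top at 86 mm; its aluminium posts stand at x = +-72 mm (24 mm wide), so the middle 128 mm of the bar are free all round, with 58 mm of free height beneath. Axes as the tray's.
- clip_seat (a point): Centre of the tube when fully home: tray (0, -95, 50) mm; the tube lies along x, axes as the tray's. Black forks at x = +-60 mm, 14 mm wide: flat saddle 15 mm below this point, fixed prong on the +y side (face at 16 mm, 15 mm high, flaring to 28 mm), low prong on the -y side, then the sprung jaw. 106 mm between the forks are free for fingers, over the base and hinge pin (31 mm below this point).
- jaw_nose (a point): Midpoint between the two white slick noses (radius 5 mm) on the red jaw's arms at x = +-60 mm. Closed, it lies 14.8 mm to -y of clip_seat and 14.8 mm above it: the tube meets the noses with its axis about 28 mm above clip_seat and is past them below about 12 mm. Hinge pin along x, 26 mm to -y and 35 mm below clip_seat.
- jaw (a joint): Angle of the sprung jaw: 0 closed (springs back by itself), grows to 0.35 rad as the noses are pushed outward to -y; about 0.1 rad while the tube passes. The tube needs a push of about 10 N straight down (it does not go in by its own weight); a firm pull upward takes it out again.
- jar: Bystander: clear jar with a yellow lid, 64 mm in diameter, 85 mm high. Origin: centre of the underside.
- glue: Bystander: blue glue bottle with a pointed nozzle, 60 mm in diameter, 125 mm high. Origin: centre of the underside.
- pot: Bystander: small terracotta pot, 72 mm in diameter, 70 mm high. Origin: centre of the underside.
Mind the look-alikes: they are no part of the job. Of the things shaped like the part that bears tube_center, the aluminium one is meant.

How it is judged:
By the outcome, as a careful person would: the job done as asked, in the order asked, and still so for the second after the job is handed in, while the arm keeps its last pose, push and grip.
It also fails if it takes over 61 s, if anything falls off the work surface, if the arm or the gripper's body presses on something with over 40 N, if the wrist force passes 120 N, or if a joint passes its speed limit or range.

## Working session

There is one attempt and no reset: what is moved stays moved. The work goes in short steps, Python scripts to look and compute and a shell command to move; the robot and the scene stay as the last step left them, time stands still between calls to the robot, and variables do not carry over. Pictures are saved under pics/ and viewed, about 8 in all and at most 12, crops included, and the job is handed in when it is done.

```bash
mkdir -p pics
cat > h.py <<'E'
from workcell import *
import numpy as np, cv2
def save(n,im): cv2.imwrite('pics/'+n,cv2.cvtColor(np.ascontiguousarray(im),cv2.COLOR_RGB2BGR))
def find(cams,labels):
    for c in cams:
        p=camera(c)
        for l in labels:
            for d in pinpoint(p,l)[:3]:
                print(c,l,np.round(np.array(d['position'])*1000,1),round(d['confidence'],2))
        yield c,p
E
python3 - <<'E'
from h import *
o=get_obs();print(o)
ims=[]
for c,p in find(['scene','side'],['tube_center','rest','tray','handle','clip_seat','jaw_nose','jar','glue','pot']): ims.append(p['img'])
p=camera('wrist');print(p['T_tool_cam'])
save('scene.png',ims[0]);save('side.png',ims[1])
E
```

```text
{'time': 0.0, 'q': array([7.40832239e+01, 5.00993548e+00, 1.00342089e+01, 9.50986859e+01,
       1.97388653e-03, 8.99999860e+01]), 'qd': array([ 0.02680973,  0.02248607, -0.04750779, -0.11152686,  0.02311754,
        0.0921157 ]), 'joint_efforts': array([-1.34574457e-03, -5.20390177e+01,  4.64798355e+01,  1.63120916e-02,
       -1.97521663e-04, -1.11358338e-05]), 'ee_pos': array([0.15076108, 0.52869913, 0.23059204]), 'tcp_rot': array([-1.79925587e+02, -1.97390302e-03,  1.64083235e+02]), 'wrist_force': array([ 0.1505059 , -0.11758198,  0.23236095]), 'torque': array([-0.05612704, -0.02502895,  0.05466813]), 'opening': 0.08524517682072909}
scene tube_center [358.5 454.5  18.4] 0.82
scene tube_center [495.3 149.   55.9] 0.81
scene tube_center [248.6 238.   15.4] 0.75
scene rest [496.4 145.6   1.1] 0.8
scene tray [ 479.6 -189.1    1.6] 0.7
scene handle [ 479.3 -185.8   75.2] 0.72
scene handle [497.1 144.5  57.7] 0.27
scene clip_seat [ 474.  -286.5   50.1] 0.83
scene jaw_nose [ 472.9 -301.6   67.2] 0.64
scene jaw_nose [498.7 146.9  53.8] 0.59
scene jar [757.2  32.3   1.2] 0.81
scene jar [7
[... 180 characters left out ...]
0.97
side tube_center [250.5 236.   17.3] 0.93
side tube_center [354.2 459.7  15. ] 0.92
side rest [494.1 145.2  -2.4] 0.9
side tray [ 478.2 -191.3    1.6] 0.93
side handle [ 481.2 -191.9   76.6] 0.9
side clip_seat [ 474.7 -285.1   48.7] 0.6
side jaw_nose [ 473.6 -302.6   64. ] 0.61
side jaw_nose [ 479.2 -191.3   79.1] 0.35
side jar [764.5  34.3  -1.3] 0.81
side glue [766.3 224.3  -1. ] 0.74
side pot [ 755.6 -242.7    3.3] 0.72
[[-2.74051137e-04 -9.58136317e-01 -2.86312281e-01  7.30420959e-02]
 [ 9.99999630e-01 -4.96119779e-04  7.03076174e-04  1.81551639e-04]
 [-8.15688002e-04 -2.86311982e-01  9.58136099e-01 -1.42589710e-01]
 [ 0.00000000e+00  0.00000000e+00  0.00000000e+00  1.00000000e+00]]
```

View pics/scene.png

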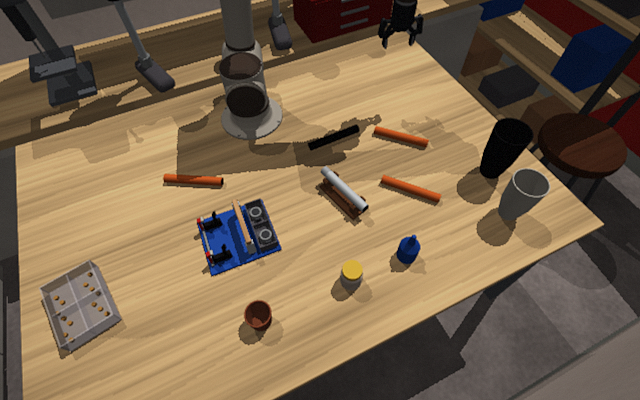

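View pics/side.png

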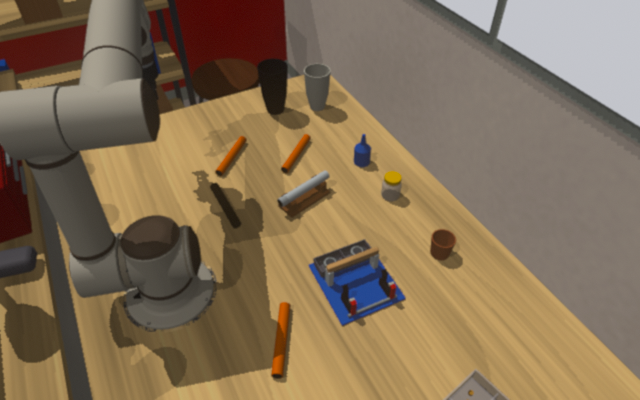

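Tube lies in the rest near (495,150), and the tray is near (479,-190); three orange bars and a black one are decoys. In the scene view the tube is at pixel (343,188) and the tray at (240,236). Next I'll measure the bearings of the tube and tray.

```bash
cat >> h.py <<'E'
def ray(p,uv,z,T=None):
    T=p['cam_to_world'] if T is None else T
    d=np.c_[(uv[:,0]-p['cx'])/p['fx'],(uv[:,1]-p['cy'])/p['fy'],np.ones(len(uv))]@T[:3,:3].T
    o=T[:3,3]; return o+d*((z-o[2])/d[:,2])[:,None]
def axis(p,label,z,near,T=None):
    for r in regions_of(p,label)[:4]:
        v,u=np.nonzero(r['region']); w=ray(p,np.c_[u,v].astype(float),z,T)[:,:2]*1000
        c=w.mean(0)
        if np.hypot(*(c-near))<60:
            (cx,cy),(a,b),t=cv2.minAreaRect(w.astype(np.float32))
            e=np.linalg.eigh(np.cov(w.T))[1][:,1]
            print(label,'conf',round(r['confidence'],2),'mean',c.round(1),'pca deg',np.degrees(np.arctan2(e[1],e[0])).round(1),'rect',round(cx,1),round(cy,1),round(a),round(b),round(t,1))
E
python3 - <<'E'
from h import *
for c in ['scene','side']:
    p=camera(c)
    axis(p,'tube_center',.055,[495,150]); axis(p,'rest',.03,[495,150])
    axis(p,'handle',.076,[479,-190]); axis(p,'tray',.008,[479,-190])
E
```

```text
tube_center conf 0.87 mean [494.9 148.6] pca deg -166.2 rect 492.3 148.1 215 38 14.3
rest conf 0.89 mean [509.8 126.7] pca deg -166.3 rect 505.9 125.2 182 42 14.3
handle conf 0.62 mean [ 518.5 -215.9] pca deg 102.4 rect 502.3 -212.9 206 221 86.9
tray conf 0.96 mean [ 478.5 -216.4] pca deg 95.9 rect 461.3 -213.3 221 237 87.1
tube_center conf 0.62 mean [488.3 143.1] pca deg -165.9 rect 496.2 143.9 208 39 12.4
rest conf 0.74 mean [490.9 115.5] pca deg -163.4 rect 497.1 116.3 187 58 15.0
tray conf 0.92 mean [ 476.1 -218.2] pca deg 83.1 rect 483.1 -211.8 239 216 86.3
```

```bash
python3 -m pendant '[[100,[30,-33,0],[0,0,5]],[100,[70,-78,0],[0,0,10]],[100,[110,-122,0],[0,0,15]],[100,[150,-166,0],[0,0,20]]]'; python3 -c "
from h import *
o=get_obs();print(o['q'].round(1),tcp_to_grasp)"
```

```text
time: 2.05
ee_pos: [0.3017, 0.3615, 0.2314]
tcp_rot: [180.0, 0.0, -175.7]
wrist_force: [1.6, 0.5, -0.5]
opening: 0.0854
[50.1 -5.8 -0.7 95.1 -0.  45.9] 0.0187
```

```bash
python3 -m pendant '[[100,[40,-44,0],[0,0,3]],[100,[85,-93,-5],[0,0,5]],[100,[130,-142,-10],[0,0,8]],[100,[170,-186,-15],[0,0,10]],[100,[193,-211,-20],[0,0,10]],[100,[193,-211,-20],[0,0,10]],[100,[193,-211,-20],[0,0,10]]]'
cat >> h.py <<'E'
from scipy.spatial.transform import Rotation as Ro
def wcam():
    o=get_obs(); p=camera('wrist'); T=np.eye(4); T[:3,:3]=Ro.from_euler('xyz',o['tcp_rot'],degrees=True).as_matrix(); T[:3,3]=o['ee_pos']
    print('tcp',(o['ee_pos']*1000).round(1),o['tcp_rot'].round(2),'F',o['wrist_force'].round(1),'open',round(o['opening']*1000,1),'t',round(o['time'],2))
    return p,T@p['T_tool_cam']
E
python3 - <<'E'
from h import *
p,T=wcam(); axis(p,'tube_center',.055,[495,150],T)
for d in pinpoint(p,'tube_center')+pinpoint(p,'rest'): print((np.array(d['position'])*1000).round(1),d['confidence'])
save('w1.png',p['img'])
E
```

```text
time: 2.92
ee_pos: [0.4945, 0.1506, 0.2114]
tcp_rot: [180.0, 0.0, -165.7]
wrist_force: [-0.5, 0.6, -0.2]
opening: 0.0853
tcp [494.5 150.6 211.4] [ 1.7997e+02  1.0000e-02 -1.6575e+02] F [-0.5  0.6 -0.2] open 85.3 t 2.92
tube_center conf 0.56 mean [487.8 145.4] pca deg -165.6 rect 498.2 148.5 211 31 14.6
[569.  366.4  16. ] 0.95
[497.9 151.1  57.1] 0.8
```

View pics/w1.png

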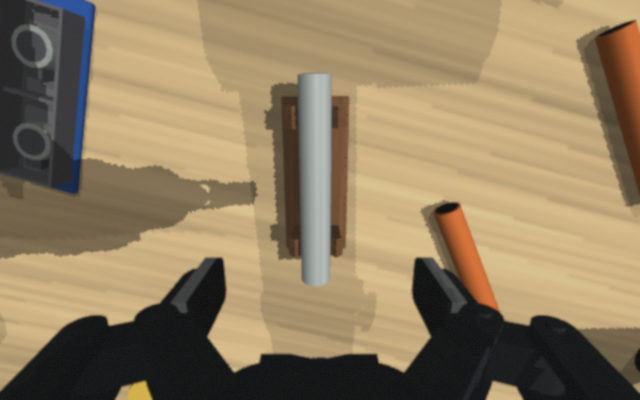

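The wrist view shows the aluminium tube running vertically at columns 300–331, rows 73–284. It is well aligned and about 4 mm left of centre. I'll descend and grip.

```bash
python3 -m pendant '[[80,[3,-3.5,-40],[0,0,0]],[80,[3,-3.5,-85],[0,0,0]],[80,[3,-3.5,-125],[0,0,0]],[80,[3,-3.5,-155],[0,0,0]],[80,[3,-3.5,-170],[0,0,0]],[80,[3,-3.5,-175],[0,0,0]],[80,[3,-3.5,-175],[0,0,0]],[0,[3,-3.5,-175],[0,0,0]],[0,[3,-3.5,-175],[0,0,0]],[0,[3,-3.5,-175],[0,0,0]],[0,[3,-3.5,-175],[0,0,0]],[0,[3,-3.5,-175],[0,0,0]],[0,[3,-3.5,-175],[0,0,0]],[0,[3,-3.5,-175],[0,0,0]]]' 60
```

```text
time: 4.88
ee_pos: [0.4978, 0.1478, 0.0378]
tcp_rot: [180.0, 0.1, -165.6]
wrist_force: [-0.7, -1.7, 6.7]
opening: 0.0283
```

```bash
python3 -m pendant '[[0,[0,0,15],[0,0,0]],[0,[0,0,40],[0,0,0]],[0,[0,0,75],[0,0,0]],[0,[0,0,115],[0,0,0]],[0,[0,0,150],[0,0,0]],[0,[-2,-40,170],[0,0,-2]],[0,[-4,-80,180],[0,0,-4]],[0,[-7,-125,180],[0,0,-6]],[0,[-9,-170,180],[0,0,-8]],[0,[-12,-215,180],[0,0,-10]],[0,[-14,-260,180],[0,0,-12]],[0,[-16,-300,180],[0,0,-14]],[0,[-18,-330,180],[0,0,-16]],[0,[-18,-345,180],[0,0,-17]],[0,[-18,-348,180],[0,0,-17]],[0,[-18,-348,180],[0,0,-17]],[0,[-18,-348,180],[0,0,-17]]]'
python3 - <<'E'
from h import *
p,T=wcam()
for l in ['tube_center','tray','handle','clip_seat','jaw_nose']:
    for d in pinpoint(p,l)[:2]: print('w',l,(np.array(d['position'])*1000).round(1),round(d['confidence'],2))
axis(p,'tray',.008,[479,-190],T)
save('w2.png',p['img'])
for c,p in find(['scene','side'],['tube_center','tray','handle','clip_seat','jaw_nose']): pass
E
```

```text
time: 7.0
ee_pos: [0.48, -0.1993, 0.2179]
tcp_rot: [180.0, 0.1, 177.4]
wrist_force: [-0.1, -0.5, -0.8]
opening: 0.0284
tcp [ 480.  -199.3  217.9] [1.7998e+02 1.5000e-01 1.7744e+02] F [-0.1 -0.5 -0.8] open 28.4 t 7.0
w tube_center [ 481.5 -194.5  234.9] 0.82
w handle [496.3 146.2   4.4] 0.61
w clip_seat [ 474.3 -286.3   49.7] 0.74
tray conf 0.71 mean [ 468.1 -226. ] pca deg 88.1 rect 476.6 -220.5 237 200 87.3
scene tube_center [568.3 359.4  15.2] 0.94
scene tube_center [247.3 235.7  15.1] 0.74
scene tube_center [ 479.1 -198.7  234.5] 0.64
scene tray [ 480.7 -188.2   -0.7] 0.61
scene handle [ 478.3 -188.7   75.1] 0.65
scene clip_seat [ 474.3 -285.5   50.8] 0.69
scene jaw_nose [ 472.7 -302.2   66.4] 0.7
side tube_center [ 210.  -285.    14.7] 0.93
side tube_center [249.8 233.8  16.8] 0.79
side tube_center [ 474.2 -196.4  239.3] 0.7
side tray [ 478.1 -189.9   -2. ] 0.87
side handle [ 480.7 -190.3   76.6] 0.93
side clip_seat [ 476.8 -288.1   49.9] 0.72
side jaw_nose [ 474.8 -302.9   62. ] 0.57
```

View pics/w2.png

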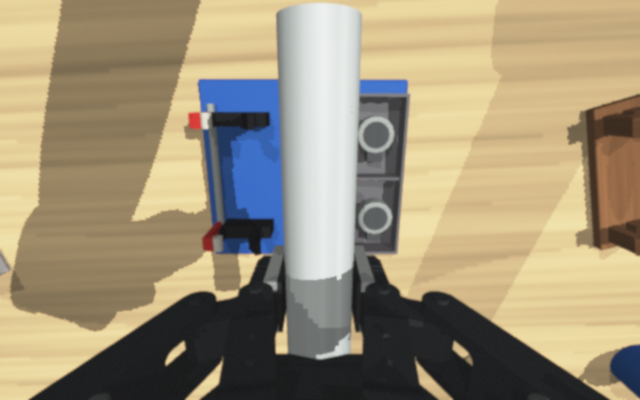

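The tube is held straight, along column 319. The tray is aligned with the tool to within about 0.2°, with its forks at rows 120 and 230. I'll move over the clip and look again from close up.

```bash
python3 -m pendant '[[0,[-2,-30,0],[0,0,0]],[0,[-4,-65,0],[0,0,0]],[0,[-5,-82,-20],[0,0,0]],[0,[-5,-87,-55],[0,0,0]],[0,[-5,-87,-90],[0,0,0]],[0,[-5,-87,-108],[0,0,0]],[0,[-5,-87,-112],[0,0,0]],[0,[-5,-87,-112],[0,0,0]],[0,[-5,-87,-112],[0,0,0]]]'
python3 - <<'E'
from h import *
p,T=wcam()
for l in ['tube_center','clip_seat','jaw_nose']:
    for d in pinpoint(p,l)[:2]: print('w',l,(np.array(d['position'])*1000).round(1),round(d['confidence'],2))
w=p['img']
ims=[]
for c,p in find(['scene','side'],['tube_center','handle','clip_seat','jaw_nose']): ims.append(p['img'])
a=cv2.resize(ims[0][180:300,160:320],(400,300),interpolation=3)
b=cv2.resize(ims[1][220:340,280:440],(400,300),interpolation=3)
save('m3.png',np.vstack([np.hstack([a,b]),np.hstack([cv2.resize(w,(400,250)),np.zeros((250,400,3),np.uint8)])]))
E
```

```text
time: 9.07
ee_pos: [0.4754, -0.2875, 0.1071]
tcp_rot: [-180.0, 0.2, 177.4]
wrist_force: [0.0, -0.9, -0.4]
opening: 0.0282
tcp [ 475.4 -287.5  107.1] [-179.96    0.24  177.36] F [ 0.  -0.9 -0.4] open 28.2 t 9.07
w tube_center [ 475.5 -282.9  127.4] 0.79
scene tube_center [ 473.4 -286.4  124.6] 0.96
scene tube_center [357.  453.   17.2] 0.9
scene tube_center [566.7 360.   18.2] 0.85
scene handle [ 479.6 -187.    75.6] 0.64
scene handle [497.5 148.5  -2.1] 0.34
scene clip_seat [ 472.4 -285.4   53. ] 0.67
side tube_center [ 468.3 -283.1  123.6] 0.89
side tube_center [ 211.5 -284.1   13.8] 0.68
side tube_center [ 756.2 -239.     3.8] 0.6
side handle [ 477.6 -189.9   75.2] 0.83
side clip_seat [ 476.  -291.4   48.5] 0.97
side jaw_nose [ 473.7 -302.7   66.4] 0.58
```

View pics/m3.png

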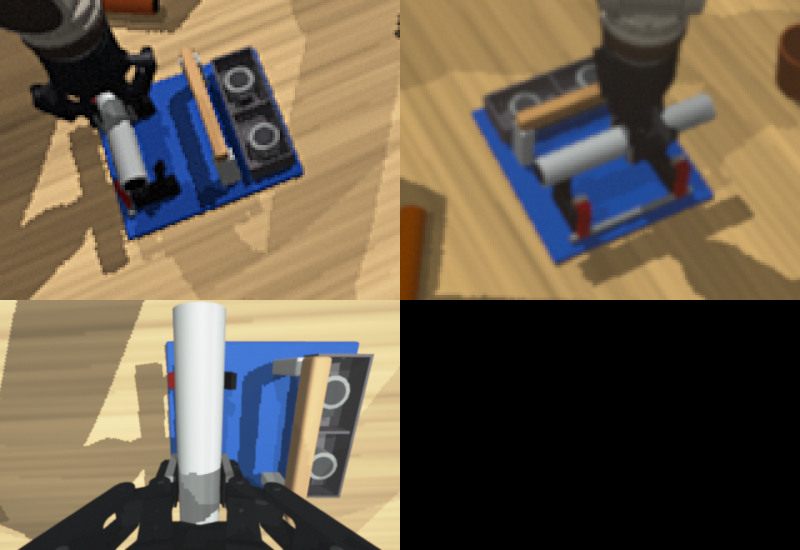

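```bash
python3 -m pendant '[[0,[0,1.5,-12],[0,0,0]],[0,[0,1.5,-26],[0,0,0]],[0,[0,1.5,-38],[0,0,0]],[0,[0,1.5,-44],[0,0,0]],[0,[0,1.5,-46],[0,0,0]],[0,[0,1.5,-46],[0,0,0]]]' 80; python3 -m pendant '[[0,[0,0,-2],[0,0,0]],[0,[0,0,-4],[0,0,0]],[0,[0,0,-6],[0,0,0]],[0,[0,0,-8],[0,0,0]]]';python3 -m pendant '[[0,[0,0,-2],[0,0,0]],[0,[0,0,-4],[0,0,0]],[0,[0,0,-6],[0,0,0]],[0,[0,0,-8],[0,0,0]]]'
```

```text
time: 10.52
ee_pos: [0.4748, -0.2853, 0.0599]
tcp_rot: [179.9, 0.1, 177.4]
wrist_force: [-0.3, 5.6, 0.9]
opening: 0.0277
time: 11.02
ee_pos: [0.4758, -0.2855, 0.0538]
tcp_rot: [180.0, 0.3, 177.4]
wrist_force: [-2.1, 3.8, 13.8]
opening: 0.028
time: 11.52
ee_pos: [0.477, -0.2871, 0.0484]
tcp_rot: [-179.8, 0.5, 177.4]
wrist_force: [-2.0, -2.3, 12.8]
opening: 0.0281
```

```bash
python3 -m pendant '[[0,[-1,0,-2],[0,0,0]],[0,[-1,0,-5],[0,0,0]],[0,[-1,0,-8],[0,0,0]],[0,[-1,0,-10],[0,0,0]]]';python3 -m pendant '[[0,[0,0,-2],[0,0,0]],[0,[0,0,-4],[0,0,0]],[0,[0,0,-6],[0,0,0]]]'; python3 -c "
from h import *
for c,p in find(['scene','side'],['tube_center','clip_seat','jaw_nose','handle']):
    save('n_'+c+'.png',cv2.resize(p['img'][180:300,160:320] if c=='scene' else p['img'][220:340,280:440],(640,480),interpolation=3))
"
```

```text
time: 12.02
ee_pos: [0.4766, -0.2874, 0.0387]
tcp_rot: [-179.8, 0.6, 177.4]
wrist_force: [3.0, 0.8, 0.9]
opening: 0.0281
time: 12.4
ee_pos: [0.4763, -0.2875, 0.0328]
tcp_rot: [-179.7, 0.6, 177.4]
wrist_force: [-6.1, 3.2, 14.0]
opening: 0.0281
scene tube_center [568.4 361.7  17.9] 0.8
scene tube_center [249.  234.2  11.1] 0.79
scene tube_center [356.7 457.4  19.4] 0.62
scene clip_seat [ 477.1 -287.1   49.6] 0.71
scene jaw_nose [ 477.  -189.    74.3] 0.74
scene jaw_nose [ 471.  -304.2   64.2] 0.54
scene handle [ 477.2 -188.8   76.9] 0.8
side tube_center [248.6 234.8  14.6] 0.95
side tube_center [ 211.4 -286.2   14.8] 0.94
side tube_center [ 473.3 -283.9   53. ] 0.71
side clip_seat [ 476.6 -292.2   50.1] 0.68
side jaw_nose [ 473.9 -302.3   63.2] 0.59
side handle [ 480.6 -194.7   73.6] 0.64
```

Force rose to about 14 N at the noses, dropped to about 1 N, then rose again at the saddle height. That fits a snap-in. I'll press a little more, then release and check.

```bash
python3 -m pendant '[[0,[0,0,-1.5],[0,0,0]],[0,[0,0,-3],[0,0,0]],[0,[0,0,-3],[0,0,0]]]'; python3 -m pendant '[[0,[0,0,1],[0,0,0]],[0,[0,0,1],[0,0,0]],[60,[0,0,1],[0,0,0]],[60,[0,0,1],[0,0,0]],[60,[0,0,1],[0,0,0]],[60,[0,0,1],[0,0,0]]]'; python3 -m pendant '[[60,[0,0,15],[0,0,0]],[60,[0,0,45],[0,0,0]],[60,[0,0,85],[0,0,0]],[60,[0,10,125],[0,0,0]],[60,[0,50,150],[0,0,0]],[60,[0,95,150],[0,0,0]],[60,[0,97,150],[0,0,0]],[60,[0,97,150],[0,0,0]]]'
python3 - <<'E'
from h import *
p,T=wcam()
for l in ['tube_center','clip_seat','jaw_nose','tray','handle']:
    for d in pinpoint(p,l)[:2]: print('w',l,(np.array(d['position'])*1000).round(1),round(d['confidence'],2))
axis(p,'handle',.086,[479,-190],T); axis(p,'tray',.008,[479,-190],T); axis(p,'tube_center',.05,[475,-286],T)
w=p['img']
ims=[]
for c,p in find(['scene','side'],['tube_center','tray','handle','clip_seat','jaw_nose']): ims.append(p['img'])
a=cv2.resize(ims[0][190:290,180:300],(400,333),interpolation=3)
b=cv2.resize(ims[1][230:330,295:415],(400,333),interpolation=3)
save('m4.png',np.vstack([np.hstack([a,b]),np.hstack([cv2.resize(w,(400,250)),np.zeros((250,400,3),np.uint8)])]))
E
```

```text
time: 13.28
ee_pos: [0.4767, -0.2876, 0.0326]
tcp_rot: [-179.7, 0.7, 177.4]
wrist_force: [-12.3, 6.4, 26.8]
opening: 0.0279
time: 14.02
ee_pos: [0.4767, -0.2876, 0.0335]
tcp_rot: [-179.7, 0.7, 177.4]
wrist_force: [-0.7, -0.5, -0.6]
opening: 0.0514
time: 15.02
ee_pos: [0.4768, -0.1907, 0.1843]
tcp_rot: [-179.7, 0.7, 177.4]
wrist_force: [-0.6, -0.3, -0.5]
opening: 0.0517
tcp [ 476.8 -190.7  184.3] [-179.66    0.73  177.4 ] F [-0.6 -0.3 -0.5] open 51.7 t 15.03
w tube_center [ 473.7 -283.7   49.7] 0.68
w tube_center [ 477.5 -194.    76.9] 0.63
w tray [ 477.6 -193.6    2.4] 0.92
w handle [ 476.2 -197.5   79. ] 0.64
handle conf 0.71 mean [ 452.1 -198. ] pca deg 131.0 rect 469.3 -216.4 183 173 87.6
tray conf 0.96 mean [ 468.5 -202.4] pca deg 120.0 rect 490.9 -226.6 243 229 87.4
scene tube_center [246.5 236.5  14.2] 0.82
scene tube_center [ 476.7 -286.5   50.4] 0.8
scene tube_center [ 210.8 -285.3   17.5] 0.73
scene tray [ 4.782e+02 -1.938e+02 -2.000e-01] 0.76
scene handle [ 477.4 -189.3   76.5] 0.75
scene handle [ 475.8 -287.6   53.1] 0.19
scene clip_seat [ 475.7 -289.4   48.6] 0.76
side tube_center [ 473.6 -281.1   52. ] 0.94
side tube_center [248.9 236.1  14.8] 0.84
side tube_center [572.2 358.7  16.2] 0.68
side tray [ 4.819e+02 -1.983e+02 -3.000e-01] 0.81
side handle [ 477.7 -196.8   75.8] 0.9
side clip_seat [ 474.1 -287.3   50. ] 0.88
side jaw_nose [ 472.9 -302.8   59.9] 0.84
```

View pics/m4.png

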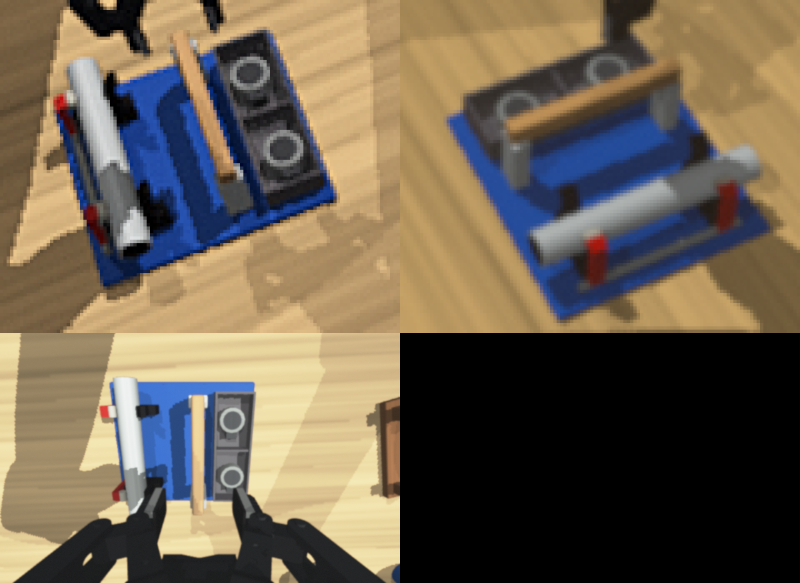

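The tube is seated in both forks, with the red jaws upright beside it in the side and scene views. Its centre measures about (475,-285,50), and it is centred endwise. The handle is right below the tool (wrist column ~318). Next I'll grip it with the tool squared up.

```bash
python3 -m pendant '[[60,[0.5,-1,-30],[0.37,0.71,0]],[60,[0.5,-1,-65],[0.37,0.71,0]],[60,[0.5,-1,-100],[0.37,0.71,0]],[60,[0.5,-1,-118],[0.37,0.71,0]],[60,[0.5,-1,-126],[0.37,0.71,0]],[60,[0.5,-1,-126],[0.37,0.71,0]],[0,[0.5,-1,-126],[0.37,0.71,0]],[0,[0.5,-1,-126],[0.37,0.71,0]],[0,[0.5,-1,-126],[0.37,0.71,0]],[0,[0.5,-1,-126],[0.37,0.71,0]],[0,[0.5,-1,-126],[0.37,0.71,0]],[0,[0.5,-1,-126],[0.37,0.71,0]]]' 100
```

```text
time: 17.58
ee_pos: [0.4778, -0.192, 0.0589]
tcp_rot: [-180.0, 0.1, 177.4]
wrist_force: [-1.4, -0.8, 6.9]
opening: 0.0143
```

```bash
python3 -m pendant '[[0,[0,0,2],[0,0,0]],[0,[0,0,5],[0,0,0]],[0,[0,0,9],[0,0,0]],[0,[0,0,15],[0,0,0]],[0,[0,0,22],[0,0,0]],[0,[0,0,30],[0,0,0]],[0,[0,0,38],[0,0,0]],[0,[0,0,46],[0,0,0]],[0,[0,0,54],[0,0,0]],[0,[0,0,62],[0,0,0]],[0,[0,0,70],[0,0,0]],[0,[0,0,78],[0,0,0]],[0,[0,0,85],[0,0,0]],[0,[0,0,91],[0,0,0]],[0,[0,0,96],[0,0,0]],[0,[0,0,100],[0,0,0]],[0,[0,0,103],[0,0,0]],[0,[0,0,105],[0,0,0]],[0,[0,0,106],[0,0,0]],[0,[0,0,106],[0,0,0]]]'
python3 - <<'E'
from h import *
p,T=wcam(); w=p['img']
ims=[]
for c,p in find(['scene','side'],['tube_center','tray','handle','clip_seat','jaw_nose']): ims.append(p['img'])
a=cv2.resize(ims[0][170:290,160:304],(400,333),interpolation=3)
b=cv2.resize(ims[1][200:320,295:439],(400,333),interpolation=3)
save('m5.png',np.vstack([np.hstack([a,b]),np.hstack([cv2.resize(w,(400,250)),np.zeros((250,400,3),np.uint8)])]))
E
```

```text
time: 20.08
ee_pos: [0.4778, -0.192, 0.1649]
tcp_rot: [-180.0, 0.1, 177.3]
wrist_force: [0.2, -0.4, -6.6]
opening: 0.0146
tcp [ 477.8 -192.   164.9] [-1.7996e+02  7.0000e-02  1.7735e+02] F [ 0.2 -0.4 -6.6] open 14.6 t 20.07
scene tube_center [ 211.7 -285.9   18.2] 0.95
scene tube_center [354.  458.2  19.7] 0.81
scene tube_center [566.7 358.9  17.2] 0.76
scene tray [ 477.1 -192.4  106.2] 0.68
scene handle [ 479.7 -187.2  180.6] 0.63
scene clip_seat [ 472.8 -285.   157.9] 0.65
scene clip_seat [494.6 145.9   0. ] 0.16
scene jaw_nose [ 472.3 -302.1  172.7] 0.48
side tube_center [ 212.6 -286.7   16.4] 0.81
side tube_center [251.8 233.4  13. ] 0.67
side tube_center [ 474.5 -281.9  157.9] 0.63
side tray [ 476.1 -193.   106.9] 0.84
side handle [ 477.1 -194.7  180.1] 0.74
side clip_seat [ 473.5 -289.   154.4] 0.82
side jaw_nose [ 472.3 -300.5  169.4] 0.74
```

View pics/m5.png

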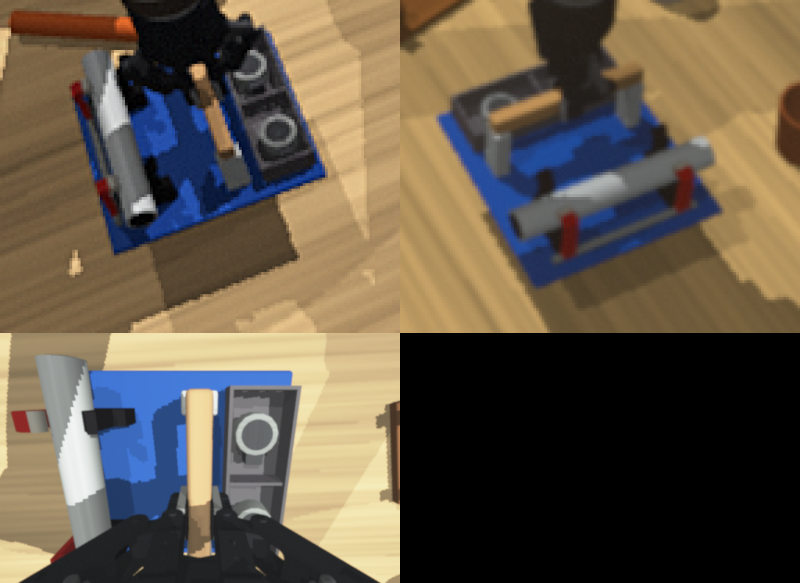

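The tray is up about 106 mm and level, with the tube still in the clip and the jaws closed. I'll hold it for about 3 s and then hand in.

```bash
python3 -m pendant '[[0,[0,0,0],[0,0,0]],[0,[0,0,0],[0,0,0]],[0,[0,0,0],[0,0,0]],[0,[0,0,0],[0,0,0]],[0,[0,0,0],[0,0,0]],[0,[0,0,0],[0,0,0]],[0,[0,0,0],[0,0,0]],[0,[0,0,0],[0,0,0]],[0,[0,0,0],[0,0,0]],[0,[0,0,0],[0,0,0]],[0,[0,0,0],[0,0,0]],[0,[0,0,0],[0,0,0]],[0,[0,0,0],[0,0,0]],[0,[0,0,0],[0,0,0]],[0,[0,0,0],[0,0,0]],[0,[0,0,0],[0,0,0]],[0,[0,0,0],[0,0,0]],[0,[0,0,0],[0,0,0]],[0,[0,0,0],[0,0,0]],[0,[0,0,0],[0,0,0]]]'
python3 - <<'E'
from h import *
for c,p in find(['scene','side'],['tray','handle','clip_seat','tube_center']): pass
wcam(); print(job_done())
E
```

```text
time: 23.22
ee_pos: [0.4778, -0.1921, 0.1649]
tcp_rot: [-180.0, 0.1, 177.4]
wrist_force: [-0.8, 0.4, -6.9]
opening: 0.0143
scene tray [ 480.  -188.9  104.6] 0.95
scene handle [ 477.2 -188.8  184.6] 0.85
scene handle [ 474.5 -300.6  171.5] 0.48
scene clip_seat [ 475.8 -286.6  154.5] 0.92
scene tube_center [249.8 235.8  13. ] 0.88
scene tube_center [566.6 358.2  16.6] 0.84
scene tube_center [356.7 457.1  18. ] 0.83
side tray [ 478.3 -194.2  108.1] 0.6
side handle [ 480.8 -192.3  178.2] 0.72
side clip_seat [ 477.5 -287.2  156.4] 0.59
side tube_center [573.4 359.7  14.7] 0.93
side tube_center [ 212.  -283.5   14.4] 0.9
side tube_center [248.3 234.6  14.9] 0.8
tcp [ 477.8 -192.   164.9] [-1.7996e+02  6.0000e-02  1.7735e+02] F [-0.9  0.1 -7.4] open 14.4 t 23.73
the job is handed in; nothing more can be done
None
```

I pressed the aluminium tube into the clip, released it, and lifted the tray by its handle about 106 mm. I held it for about 3.5 s and handed the job in at 23.7 s with the tray still in the air.

- **Tube in the clip:** while pressing, the force rose to about 14 N at the noses and fell to about 1 N as the tube passed. It then reached 27 N on the final press against the saddles. After release the tube centre measured about (475, -284, 51) mm, level with the clip seat and within a few mm of centre endwise.
- **Tray in the air:** the tool stayed vertical and the pose was steady, with about 7 N of load. The clip seat measured about 155 mm high and the tray's underside about 106 mm, which fits a level tray.
- **Jaw:** I judged the red jaw closed from the pictures, since its angle can't be read directly.
- **Checks that were weak:** in the last look, the top three detections listed for the tube in each view were all other bars. My last picture, about 3 s earlier, shows the tube in its clip, and the side camera measured it there at 158 mm high. Position estimates from the two cameras differed by up to about 6 mm.

The arm's path stayed well clear of the jar, glue bottle and pot.

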